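Try the sprung gate of the dry-goods dispenser at half opening

ROBOT

A 6-joint arm with a two-finger parallel gripper is mounted at the origin on a cart in front of the work surface, level with it; the furniture and walls round the work are solid. World frame = base frame: x ahead of the robot, y to its left, z up, the work surface at z = 0. Lengths are in mm, angles in degrees, forces in N, time in s.
With the tool pointing down it reaches from about 300 to 850 mm from the base axis. Payload 4.2 kg.
Tool frame: the origin (TCP) lies at the very end of the fingers, on their centre line; the grasp point (between the pads) lies 19 mm behind it (hold_point_z is the z of the grasp point in the tool frame, in mm); z points along the fingers, y is the direction in which the jaws open and shut (so a half turn about z gives the same grasp; the last joint's range is limited). The gripper opens to 91 mm and grips with 3 to 60 N. Pads are 32 mm wide; open, the fingers measure 118 mm over their backs; the gripper's body (76 mm by 178 mm) begins 60 mm behind the grasp point.
Start: joints at [-72.135, 18.312, 89.639, -0, 72.044, -1.146], TCP at [187.307, -543.654, 213.976] pointing down, gripper open.
Joint ranges: [-177.97, 177.97], [-48.28, 115.42], [12.27, 149.76], [-77.06, 257.06], [2.81, 150.46], [-146.56, 146.56]. Speed limits (degrees/s): [147.25, 147.25, 180, 180, 180, 180].

INTERFACE

Orientations are given as [roll, pitch, yaw] about the fixed x, y, z axes, in that order (R = Rz(yaw) Ry(pitch) Rx(roll)).
In Python, from workcell import state, grab_frame, job_done, hold_point_z gives the robot as it stands. The module is installed in compiled form; this text tells all that it offers.
- The arm moves only by the shell command python3 -m creep 'ROWS' [FORCE]. ROWS is JSON, a list of rows, each a list of 7 numbers: the closure, from 0 (fully open) to 1 (shut), then the shift along the tool's x, y, z in mm, then the turn, a rotation vector about the tool's x, y, z in degrees. A call has 1 to 5 rows; each row shifts and turns the commanded pose from where the row before left it, along the tool's axes as they then stand; what a row does not reach is not made up. A row lasts 1/8 s, in which the tool goes at most 62.5 mm and 10.7 degrees, less where a joint would pass 70% of its speed; a pose out of reach is approached as far as the arm can. A call is refused whole if a number of a shift passes 62.5 or a number of a turn 10.7, either way. A call with a gripper value outside its range is refused whole. The fingers move at their own pace and stop on an object; FORCE is the grip in N (left out, the last holds). Time passes only in rows, so rows that do not move let the fingers close. It gives the time, the measured TCP pose, the force and the opening at its end, in the units of the state.
- state(): the state, without advancing time (a new reading comes with each control period).
- grab_frame(name): name is "side" or "top" or "wrist"; returns a dict with "frame" (400x640x3 uint8, red, green, blue), "fx", "fy", "cx", "cy" (pixels), "view" (4x4, takes a point from world to camera coordinates). Camera axes: x right, y down, z forward; pixel columns grow to the right and rows downward; lengths in mm; the calibration is good to about 2 mm. A picture is of the moment at which its call begins. There is no depth.
- job_done(): hands the job in, once; it reports no verdict.
The state is a dict: "time_s": time; "qpos": joint angles; "qvel": joint speeds; "effort": joint torques, N m; "ee_pos": TCP position; "ee_rot": TCP orientation; "force": force on the tool from outside, world axes, zero at the start; "torque": the same for the moment, N m; "gripper_width": finger opening in mm.
Only numpy, scipy, OpenCV 4.12 (cv2) and the standard library are available. Lean on these libraries where they do the work, as an engineer would, in place of code of your own. Each camera call takes 0.05 s, during which the arm holds its last target.

TASK

The twin dry-goods dispenser has been washed and is still empty; before it is refilled, try the short hopper as for a slow pour. First slide the tray with the ramekin along its rails until it is fully against the stop under the short hopper's spout, and only then draw that hopper's spring-loaded gate half way open by its knob. Finish while still holding the gate steady at half open: never pull it wide open, keep the ramekin standing in its ring, leave the tall hopper's gate shut and the things standing around where they are.

Things in the scene. Friction and masses are not known exactly. Their poses are not given: they have to be found in the camera images.
- dispenser: Fixed white stand, foot plate 290 x 330 mm, with two clear, empty hoppers 160 mm apart: the tall one (338 mm high) on its +y side (left), the short one (248 mm) on its -y side. Origin: on the worktop under its middle; -x points to its front (the robot), y along the tray's rails; turned by up to 0.25 rad. A boiler hangs 614 mm above the worktop from x = 0.625 m back: stay low over the gates.
- tray (a joint): Steel cup tray (208 x 112 mm, top face 27 mm above the worktop, a 32 mm wide handle strip running out to the front) on its rails, m: 0 at the stop under the tall hopper, where it starts; grows towards the short hopper (the stand's -y); 0.160 at the stop under the short hopper. About 2 N of friction; it stays where it is left.
- tray_knob (a point): Point to grip on the black upright knob at the front end of the tray's handle strip: 21 mm diameter, from 27 to 72 mm above the worktop, this point 53 mm above it. Axes as the stand's. 110 mm in front (stand's -x) of the gate knobs' line.
- gate_short (a joint): Opening of the short hopper's gate, m: 0 shut, 0.030 half, 0.060 wide open. A steel shutter plate that slides level out of its housing to the stand's -x (to the robot) against springs: 4.5 N when shut, 9 N at half, 13.5 N wide open; snaps shut when let go. A black line across the plate comes level with the housing's front face at half open.
- gate_short_knob (a point): Point to grip on the black upright knob of the short hopper's gate (on the stand's -y side): 21 mm diameter, from 119 to 163 mm above the worktop, on a 94 mm wide, 12 mm thick cross bar; this point 144 mm above the worktop. Axes as the stand's. With the gate shut it is 91 mm in front of the hopper's wall, 85 mm in front of the housing.
- gate_tall (a joint): Opening of the tall hopper's gate, m, built alike: 0 shut. To be left shut.
- gate_tall_knob (a point): The same point on the knob of the tall hopper's gate, 160 mm to the stand's +y of the other when both are shut.
- spout_short (a point): Centre of the mouth of the short hopper's spout, 84 mm above the worktop.
- ramekin_mouth (a point): Centre of the rim of the small white ramekin (85 mm wide, 45 mm high), which stands loose in the wire ring on the tray; its rim is 72 mm above the worktop.
- pasta_jar_mid (a point): Middle of a clear pasta jar with a red lid (81 mm wide, 163 mm high), a bystander.
- coffee_jar_mid (a point): Middle of a glass coffee jar with a black lid (91 mm wide, 185 mm high), a bystander.
- tuna_tin_mid (a point): Middle of a flat tin (86 mm wide, 40 mm high), a bystander.
- teaspoon_mid (a point): Middle of a teaspoon lying on the worktop (130 mm long), a bystander.
- lemon_mid (a point): Middle of a lemon lying on a wooden board, a bystander.
There are look-alikes about, which are no part of the job. Leave any orange look-alike of the part that bears ramekin_mouth alone.

How it is judged:
By the outcome, as a careful person would: the job done as asked, in the order asked, and still so for the second after the job is handed in, while the arm keeps its last pose, push and grip.
It also fails if it takes over 50 s, if anything falls off the work surface, if the arm or the gripper's body presses on something with over 40 N, if the wrist force passes 120 N, or if a joint passes its speed limit or range.

## Working session

There is one attempt and no reset: what is moved stays moved. The work goes in short steps, Python scripts to look and compute and a shell command to move; the robot and the scene stay as the last step left them, time stands still between calls to the robot, and variables do not carry over. Pictures are saved under pics/ and viewed, and the job is handed in when it is done.

```bash
mkdir -p pics
python3 - <<'E'
from workcell import state, grab_frame, hold_point_z
import cv2, numpy as np
print(hold_point_z if not callable(hold_point_z) else hold_point_z()); s=state(); print({k:np.round(v,2).tolist() for k,v in s.items()})
for n in ("side","top","wrist"):
    f=grab_frame(n); cv2.imwrite(f"pics/{n}0.png",f["frame"][:,:,::-1])
    V=np.array(f["view"]); print(n,f["fx"],f["fy"],f["cx"],f["cy"],np.round(V,3).tolist())
E
```

```text
-18.8
{'time_s': 0.0, 'qpos': [-72.13, 18.35, 89.7, -0.0, 72.04, -1.15], 'qvel': [0.07, 0.07, -0.02, 0.0, -0.05, 0.03], 'effort': [0.0, -41.25, -23.2, 0.07, 0.05, -0.0], 'ee_pos': [187.15, -543.18, 213.15], 'ee_rot': [-179.9, -0.0, 19.01], 'force': [0.33, -0.27, -0.15], 'torque': [0.03, -0.01, -0.04], 'gripper_width': 91.26}
side 449.1994104148495 449.1994104148495 327.14673523719955 202.8295419826901 [[-0.974, -0.228, 0.0, 584.798], [-0.135, 0.574, -0.807, 194.198], [0.184, -0.786, -0.59, 1193.553], [0.0, 0.0, 0.0, 1.0]]
top 462.1673901373411 462.1673901373411 320.50342697146436 201.78678379670205 [[-0.156, -0.988, -0.005, 61.891], [-0.85, 0.137, -0.509, 577.285], [0.503, -0.075, -0.861, 1326.771], [0.0, 0.0, 0.0, 1.0]]
wrist 290.648255814278 290.648255814278 314.657302904989 201.73398214775287 [[0.325, -0.946, -0.002, -574.549], [-0.915, -0.315, 0.25, -28.123], [-0.237, -0.08, -0.968, 391.252], [0.0, 0.0, 0.0, 1.0]]
```

View pics/side0.png

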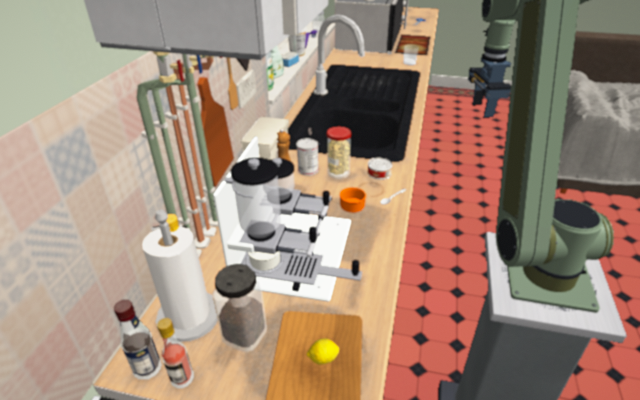

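View pics/top0.png

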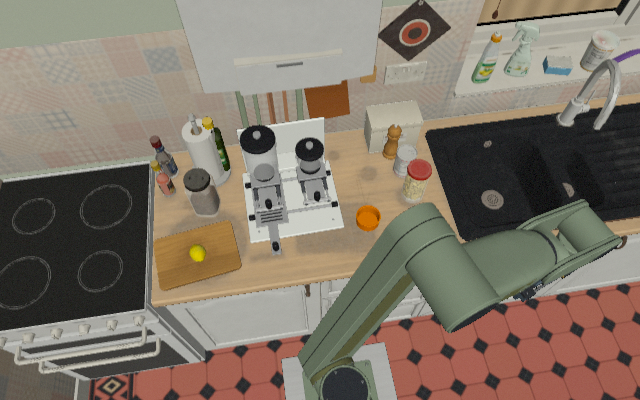

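View pics/wrist0.png

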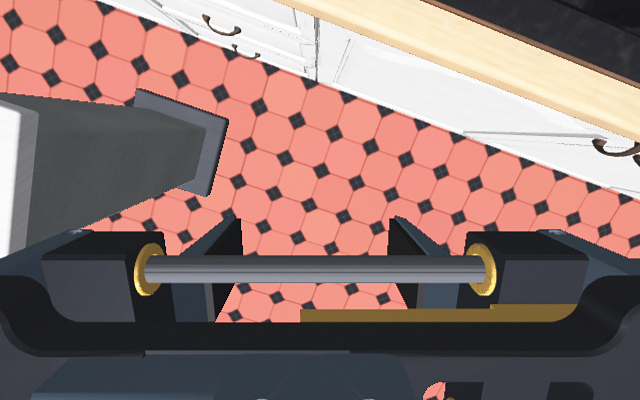

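The side view shows the tray knob near (355,268), with gate knobs at (313,234) for the tall hopper and (326,198) for the short one. In the top view the tray knob is at (276,248), with gate knobs at (268,204) tall and (313,198) short. Next I'll take close crops.

Run:
```python
import cv2
a=cv2.imread("pics/side0.png")[130:310,210:410]; cv2.imwrite("pics/side_c.png",cv2.resize(a,None,fx=3.3,fy=3.3,interpolation=cv2.INTER_CUBIC))
a=cv2.imread("pics/top0.png")[120:265,220:400]; cv2.imwrite("pics/top_c.png",cv2.resize(a,None,fx=4,fy=4,interpolation=cv2.INTER_CUBIC))
```

```text
(no output)
```

View pics/side_c.png

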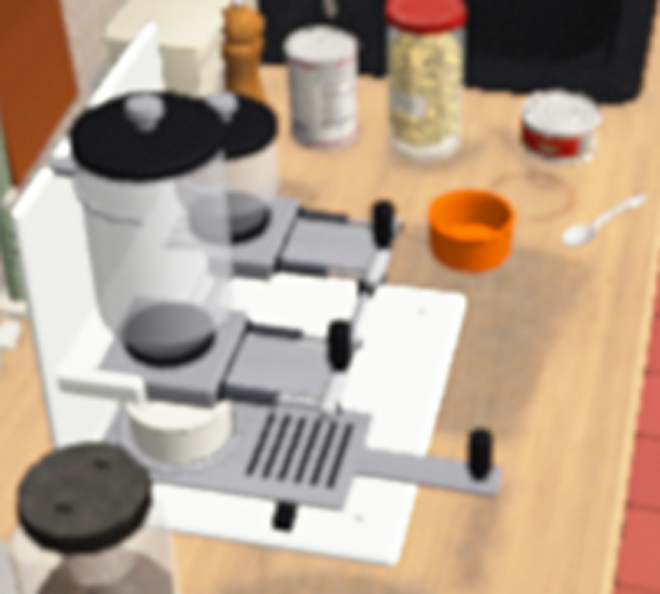

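View pics/top_c.png

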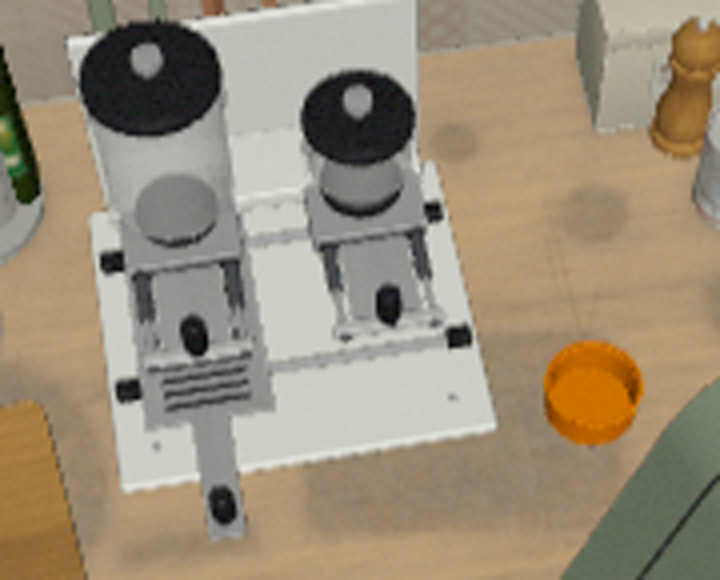

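```bash
cat > h.py <<'E'
import numpy as np
from workcell import grab_frame
def cams():
    return {n:{k:np.array(v) for k,v in grab_frame(n).items()} for n in("side","top")}
def ray(c,p):
    V=c["view"];R=V[:3,:3];t=V[:3,3]
    d=R.T@np.array([(p[0]-c["cx"])/c["fx"],(p[1]-c["cy"])/c["fy"],1]);return -R.T@t,d/np.linalg.norm(d)
def atz(c,p,z):
    o,d=ray(c,p);return o+d*(z-o[2])/d[2]
def tri(rs):
    A=sum(np.eye(3)-np.outer(d,d) for o,d in rs);b=sum((np.eye(3)-np.outer(d,d))@o for o,d in rs)
    x=np.linalg.solve(A,b);return x,[np.linalg.norm((np.eye(3)-np.outer(d,d))@(x-o)) for o,d in rs]
def proj(c,P):
    q=c["view"][:3,:3]@np.array(P)+c["view"][:3,3];return c["fx"]*q[0]/q[2]+c["cx"],c["fy"]*q[1]/q[2]+c["cy"]
E
python3 - <<'E'
from h import *
np.set_printoptions(precision=1,suppress=True)
C=cams()
s=lambda x,y:(210+(x+.5)/3.3-.5,130+(y+.5)/3.3-.5)
t=lambda x,y:(220+(x+.5)/4-.5,120+(y+.5)/4-.5)
for n,a,b,z in(("tray",s(480,454),t(222,503),50),("short",s(383,223),t(388,303),141),("tall",s(340,345),t(195,335),141)):
    x,r=tri([ray(C["side"],a),ray(C["top"],b)]);print(n,x,np.array(r),atz(C["side"],a,z),atz(C["top"],b,z))
print("plate",[atz(C["top"],t(*p),5) for p in((122,490),(495,428))],[atz(C["side"],s(*p),5) for p in((395,560),(465,295))])
print("orange ",atz(C["top"],t(593,370),45));
E
```

```text
tray [497.7 135.6  52.1] [2.7 2.7] [495.5 135.3  50. ] [501.7 135.   50. ]
short [611.7 -21.7 143.8] [2.3 2.3] [610.3 -23.5 141. ] [616.  -22.4 141. ]
tall [607.2 137.5 142.5] [2.4 2.4] [605.3 137.7 141. ] [610.8 137.1 141. ]
plate [array([549.2, 220. ,   5. ]), array([ 557.3, -106. ,    5. ])] [array([544.3, 216.1,   5. ]), array([ 553.4, -114.2,    5. ])]
orange  [ 579.  -194.3   45. ]
```

Only one set of parts fits the descriptions. Positions triangulate to within about 3 mm:

| Candidate | Where (pixel) | Position (mm) |
|---|---|---|
| Tray knob | top (275,245) | (498,136), z 52 |
| Short gate knob, right side | top (317,196) | (612,-22), z 144 |
| Tall gate knob, to be left alone | top (269,204) | (607,137) |
| Black rail end blocks | top (249,217), (335,204) and others | not knobs |
| Orange ramekin look-alike | top (368,212) | (579,-194), leave alone |

The gate knobs are 159 mm apart, and the tray knob sits 110 mm in front of their line, both as given. The stand's yaw is about 1.55°. Both crops show the choice clearly: the tray knob is at the end of the handle strip.

```bash
python3 -m creep '[[0,0,0,0,0,0,8.7],[0,0,0,0,0,0,8.75],[0,20,-40,0,0,0,0],[0,24,-48,0,0,0,0],[0,24,-48,0,0,0,0]]'
```

```text
time_s: 0.88
ee_pos: [252.0, -404.5, 213.8]
ee_rot: [-180.0, -0.0, 1.5]
force: [-0.5, -0.4, 0.0]
gripper_width: 91.3
```

```bash
python3 -m creep '[[0,24,-48,0,0,0,0],[0,24,-48,0,0,0,0],[0,24,-48,0,0,0,0],[0,24,-48,0,0,0,0],[0,24,-48,0,0,0,0]]'
```

```text
time_s: 1.5
ee_pos: [365.5, -161.1, 214.1]
ee_rot: [180.0, -0.0, 1.5]
force: [1.3, -0.3, 0.4]
gripper_width: 91.3
```

```bash
python3 -m creep '[[0,22,-47,0,0,0,0],[0,22,-47,0,0,0,0],[0,22,-47,0,0,0,0],[0,22,-47,0,0,0,0],[0,22,-47,0,0,0,0]]'; python3 -m creep '[[0,20,-40,0,0,0,0],[0,8,-16,0,0,0,0],[0,0,0,20,0,0,0],[0,0,0,30,0,0,0],[0,0,0,0,0,0,0]]'
python3 - <<'E'
from h import *
import cv2
for n in("side","top","wrist"):
    f=grab_frame(n)["frame"][:,:,::-1]; cv2.imwrite(f"pics/{n}1.png",f)
a=cv2.imread("pics/side1.png")[130:310,210:410]; b=cv2.imread("pics/wrist1.png")
cv2.imwrite("pics/m1.png",np.hstack([cv2.resize(a,(400,360)),cv2.resize(b,(400,250)) if 0 else cv2.copyMakeBorder(cv2.resize(b,(400,250)),0,110,0,0,0)]))
E
```

```text
time_s: 2.12
ee_pos: [469.0, 77.0, 214.0]
ee_rot: [180.0, -0.0, 1.6]
force: [0.8, -0.9, 0.0]
gripper_width: 91.3
time_s: 2.75
ee_pos: [493.1, 130.8, 162.1]
ee_rot: [179.9, 0.3, 1.5]
force: [-0.3, 0.7, 0.6]
gripper_width: 91.5
```

View pics/m1.png

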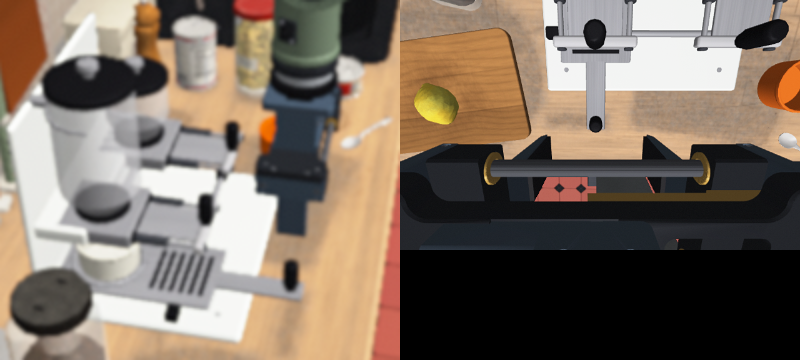

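The wrist view shows the tray knob at about (312,198), straight ahead of the open fingers, with the gate knobs behind it. I'll refine with the wrist ray.

Run:
```python
from h import *
import cv2
np.set_printoptions(precision=1,suppress=True)
b=cv2.imread("pics/wrist1.png")[20:230,270:640]; cv2.imwrite("pics/w1c.png",cv2.resize(b,None,fx=2.1,fy=2.1,interpolation=cv2.INTER_CUBIC))
w={k:np.array(v) for k,v in grab_frame("wrist").items()}
for P in([497.7,135.6,72],[497.7,135.6,27],[611.7,-21.7,163],[607.2,137.5,163]):
    u=proj(w,P); print(P,np.array(u),(np.array(u)-[270,20])*2.1)
```

```text
[497.7, 135.6, 72] [310.2 201.9] [ 84.5 381.9]
[497.7, 135.6, 27] [310.8 191.6] [ 85.8 360.4]
[611.7, -21.7, 163] [601.7  47.8] [696.5  58.3]
[607.2, 137.5, 163] [308.7  48.5] [81.3 59.8]
```

View pics/w1c.png

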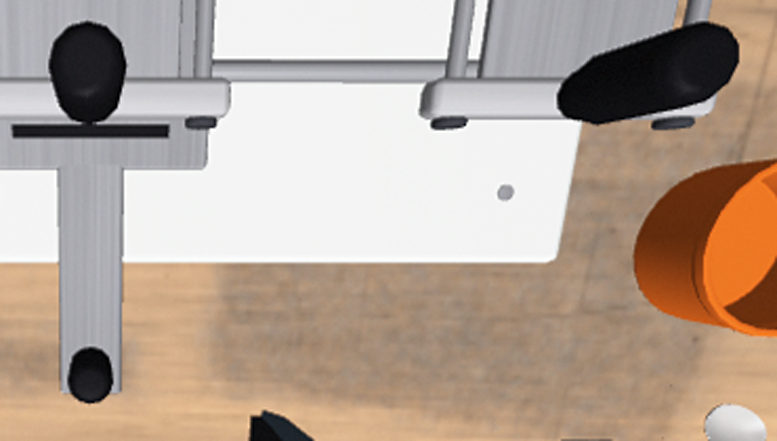

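```bash
python3 -m creep '[[0,5,-4,30,0,0,0],[0,0,0,40,0,0,0],[0,0,0,38,0,0,0],[0,0,0,19,0,0,0],[0,0,0,0,0,0,0]]'
```

```text
time_s: 3.58
ee_pos: [499.7, 135.9, 36.6]
ee_rot: [180.0, 0.1, 1.6]
force: [-0.4, 0.4, 1.1]
gripper_width: 91.5
```

```bash
python3 -m creep '[[0.5,0,0,0,0,0,0],[1,0,0,0,0,0,0],[1,0,0,0,0,0,0],[1,0,0,0,0,0,0],[1,0,0,0,0,0,0]]' 20
```

```text
time_s: 4.2
ee_pos: [499.9, 136.1, 37.0]
ee_rot: [180.0, -0.0, 1.6]
force: [0.8, 0.3, 0.1]
gripper_width: 44.0
```

```bash
python3 -m creep '[[1,0,0,0,0,0,0],[1,0,0,0,0,0,0],[1,0,0,0,0,0,0],[1,0,0,0,0,0,0]]' 20
python3 - <<'E'
from h import *
import cv2
f=[grab_frame(n)["frame"][:,:,::-1] for n in("side","top")]
cv2.imwrite("pics/m2.png",np.hstack([cv2.resize(f[0][130:310,210:410],(400,360)),cv2.resize(f[1][120:300,220:420],(400,360))]))
E
```

```text
time_s: 4.7
ee_pos: [499.9, 133.7, 36.8]
ee_rot: [179.8, 0.0, 1.7]
force: [0.9, -9.6, 1.1]
gripper_width: 20.5
```

View pics/m2.png

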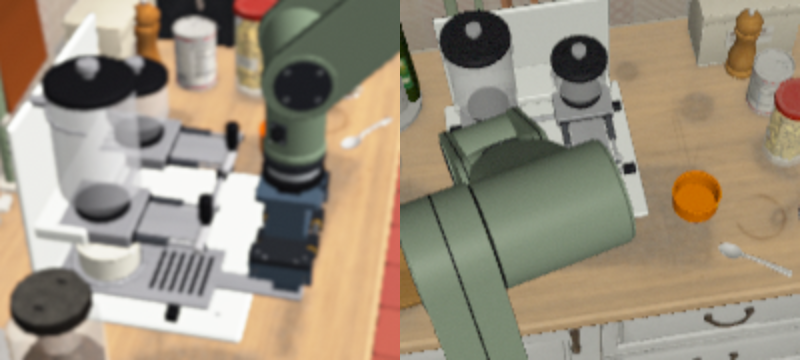

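The knob is gripped at 20.5 mm and is pressing back slightly from the tall-side stop, so its y is about 133.5. The ramekin stands in its ring. I'll slide the tray smoothly along tool +y.

```bash
python3 -m creep '[[1,0,5,0,0,0,0],[1,0,10,0,0,0,0],[1,0,14,0,0,0,0],[1,0,15,0,0,0,0],[1,0,15,0,0,0,0]]' 25; python3 -m creep '[[1,0,15,0,0,0,0],[1,0,15,0,0,0,0],[1,0,15,0,0,0,0],[1,0,15,0,0,0,0],[1,0,12,0,0,0,0]]'
```

```text
time_s: 5.42
ee_pos: [501.4, 76.0, 36.8]
ee_rot: [180.0, 0.0, 1.5]
force: [0.4, 3.3, -1.3]
gripper_width: 20.5
time_s: 6.05
ee_pos: [503.3, 4.1, 36.9]
ee_rot: [180.0, 0.0, 1.5]
force: [-0.1, 3.3, -1.8]
gripper_width: 20.4
```

```bash
python3 -m creep '[[1,0,9,0,0,0,0],[1,0,6,0,0,0,0],[1,0,5,0,0,0,0],[1,0,4,0,0,0,0],[1,0,3,0,0,0,0]]'
```

```text
time_s: 6.68
ee_pos: [503.9, -21.9, 36.8]
ee_rot: [180.0, 0.0, 1.6]
force: [-1.8, 2.6, -1.6]
gripper_width: 20.6
```

```bash
python3 -m creep '[[1,0,2.5,0,0,0,0],[1,0,2,0,0,0,0],[1,0,1.5,0,0,0,0],[1,0,1.5,0,0,0,0],[1,0,0,0,0,0,0]]'
```

```text
time_s: 7.3
ee_pos: [504.0, -26.5, 36.8]
ee_rot: [-179.7, 0.0, 1.4]
force: [-1.2, 13.1, -1.4]
gripper_width: 20.6
```

```bash
python3 -m creep '[[1,0,1,0,0,0,0],[1,0,1,0,0,0,0],[1,0,0,0,0,0,0]]'
python3 - <<'E'
from h import *
import cv2
f=[grab_frame(n)["frame"][:,:,::-1] for n in("side","top")]
cv2.imwrite("pics/m3.png",np.hstack([cv2.resize(f[0][130:310,210:410],(400,360)),cv2.resize(f[1][120:300,220:420],(400,360))]))
E
```

```text
time_s: 7.68
ee_pos: [504.0, -26.6, 36.8]
ee_rot: [-179.5, 0.0, 1.3]
force: [-1.4, 21.4, -1.9]
gripper_width: 20.6
```

View pics/m3.png

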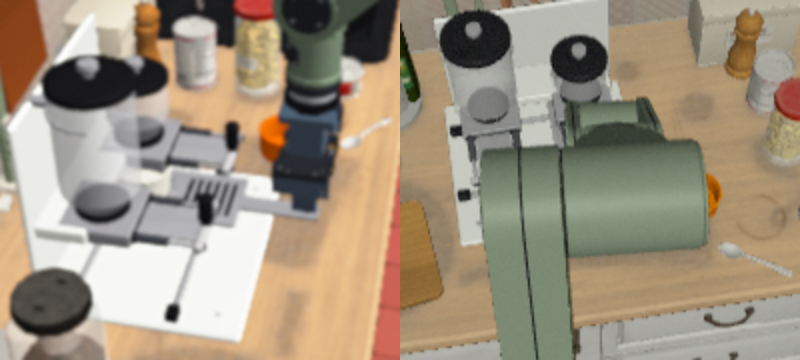

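The force rose from 13 to 21 N with no further motion. Travel was 160.2 mm, so the tray is at the stop, and the side view shows the ramekin under the short spout. I'll relax, open and rise.

```bash
python3 -m creep '[[1,0,-3,0,0,0,0],[0.6,0,0,0,0,0,0],[0,0,0,0,0,0,0],[0,0,0,0,0,0,0],[0,0,0,0,0,0,0]]'
```

```text
time_s: 8.4
ee_pos: [504.8, -28.7, 37.1]
ee_rot: [180.0, -0.1, 1.5]
force: [0.4, -0.8, 0.7]
gripper_width: 57.3
```

```bash
python3 -m creep '[[0,0,0,0,0,0,0],[0,0,0,0,0,0,0],[0,0,0,15,0,0,0],[0,0,0,-15,0,0,0],[0,0,0,0,0,0,0]]' >/dev/null; echo skip
```

```text
skip
```

That last call included a needless 15 mm dip. I'll check that it touched nothing.

Run:
```python
from h import *
from workcell import state
import cv2
s=state();print(s["time_s"],s["ee_pos"],s["force"],s["gripper_width"])
f=[grab_frame(n)["frame"][:,:,::-1] for n in("side","wrist")]
cv2.imwrite("pics/m4.png",np.hstack([cv2.resize(f[0][130:310,210:410],(400,360)),cv2.copyMakeBorder(cv2.resize(f[1],(400,250)),0,110,0,0,0)]))
```

```text
9.025 [505.48683991 -28.41456198  38.06628746] [ 0.35696979  0.62385771 -0.41597024] 91.0262584986969
```

View pics/m4.png

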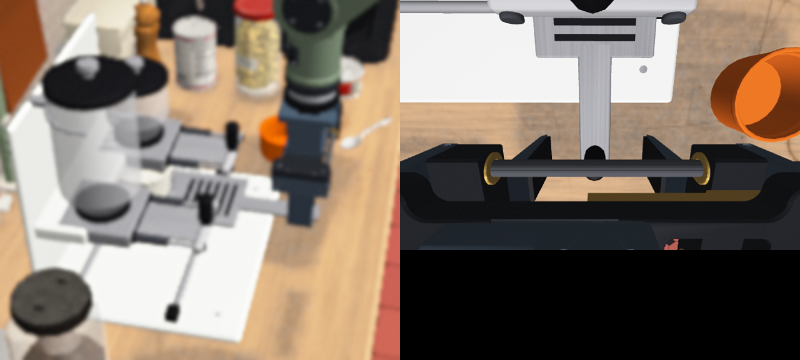

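Nothing was disturbed: the fingers are open around the knob and the tray is in place. Now I'll rise.

```bash
python3 -m creep '[[0,0,0,-30,0,0,0],[0,0,0,-45,0,0,0],[0,0,0,-45,0,0,0],[0,0,0,-30,0,0,0],[0,0,0,0,0,0,0]]'
python3 - <<'E'
from h import *
from workcell import state
import cv2
np.set_printoptions(precision=1,suppress=True)
s=state();print(s["ee_pos"])
fs={n:{k:np.array(v) for k,v in grab_frame(n).items()} for n in("side","top","wrist")}
for n in fs: cv2.imwrite(f"pics/{n}5.png",fs[n]["frame"][:,:,::-1])
b=cv2.imread("pics/wrist5.png")[0:250,160:560]; cv2.imwrite("pics/m5.png",cv2.resize(b,None,fx=2,fy=2,interpolation=cv2.INTER_CUBIC))
b=cv2.imread("pics/side5.png")[130:310,210:410]; cv2.imwrite("pics/m5s.png",cv2.resize(b,None,fx=3.3,fy=3.3,interpolation=cv2.INTER_CUBIC))
for P in([612.5,-23.6,163],[612.5,-23.6,119],[503,-26.6,72]): print(P,(np.array(proj(fs["wrist"],P))-[160,0])*2)
E
```

```text
time_s: 9.75
ee_pos: [505.9, -28.4, 189.3]
ee_rot: [180.0, -0.3, 1.6]
force: [0.6, -0.8, -0.4]
gripper_width: 91.3
[505.9 -28.4 189.3]
[612.5, -23.6, 163] [302.5 124.3]
[612.5, -23.6, 119] [303.8 149. ]
[503, -26.6, 72] [305.4 398. ]
```

View pics/m5.png

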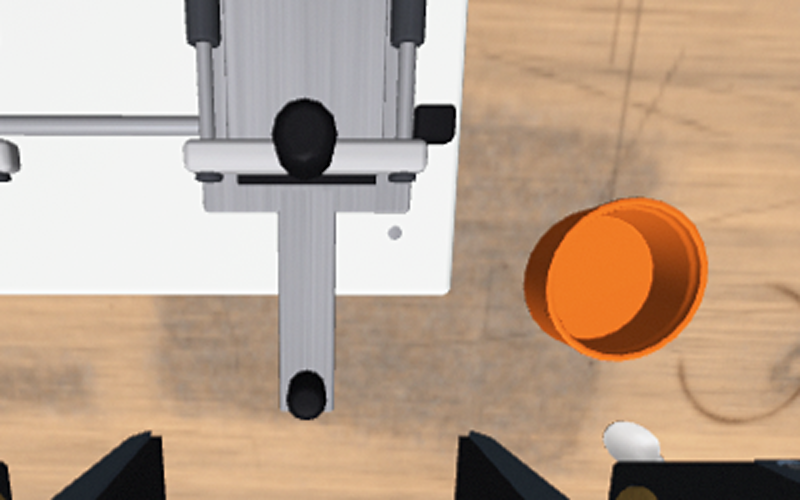

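View pics/m5s.png

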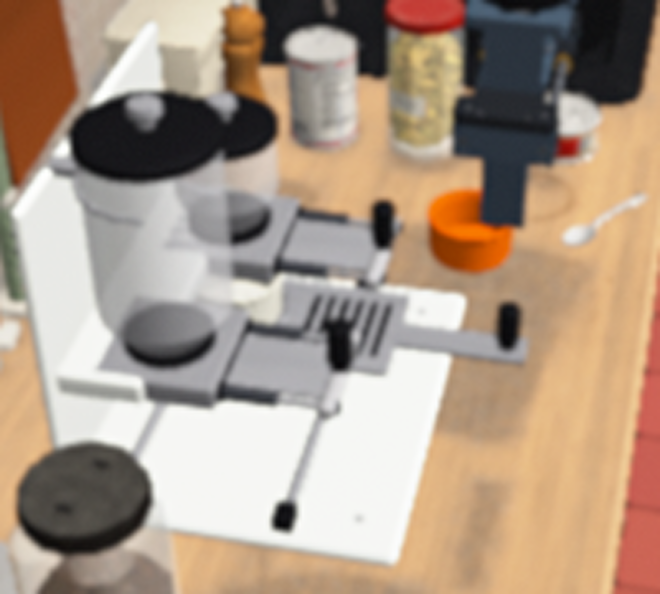

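The tray sits under the short hopper and the ramekin is visible behind the gate. The short gate knob top is at crop (305,130), near my prediction, so I take it as (611,-24). I'll move over it.

```bash
python3 -m creep '[[0,25,0,0,0,0,0],[0,35,-1,0,0,0,0],[0,30,-1,0,0,0,0],[0,15,0,0,0,0,0],[0,0,0,0,0,0,0]]'
python3 - <<'E'
from h import *
from workcell import state
import cv2
np.set_printoptions(precision=1,suppress=True)
f=[grab_frame(n)["frame"][:,:,::-1] for n in("side","wrist")]
cv2.imwrite("pics/m6.png",np.hstack([cv2.resize(f[0][130:310,210:410],(400,360)),cv2.copyMakeBorder(cv2.resize(f[1],(400,250)),0,110,0,0,0)]))
E
```

```text
time_s: 10.52
ee_pos: [609.0, -23.5, 185.4]
ee_rot: [-180.0, 0.2, 1.6]
force: [-0.2, -0.6, -0.2]
gripper_width: 91.3
```

View pics/m6.png

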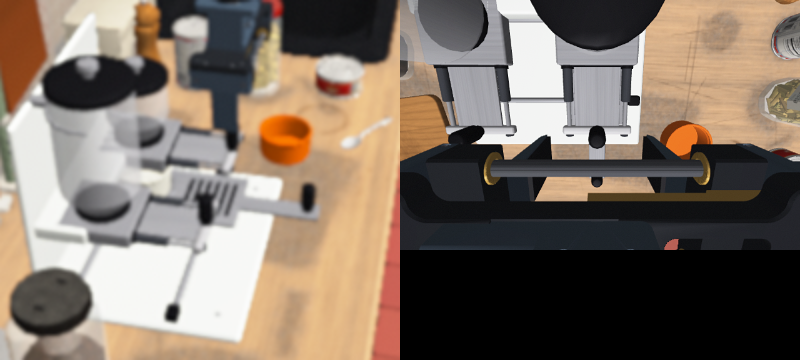

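The wrist view shows the short gate knob centred between the open fingers at about (597,135) in the montage. Descending.

```bash
python3 -m creep '[[0,2,0,20,0,0,0],[0,0,0,25,0,0,0],[0,0,0,13,0,0,0],[0.5,0,0,0,0,0,0],[0.6,0,0,0,0,0,0]]'
```

```text
time_s: 11.25
ee_pos: [611.8, -23.5, 130.0]
ee_rot: [180.0, -0.1, 1.6]
force: [-0.3, -0.5, 0.1]
gripper_width: 74.6
```

```bash
python3 -m creep '[[0.6,0,0,4,0,0,0],[1,0,0,0,0,0,0],[1,0,0,0,0,0,0],[1,0,0,0,0,0,0],[1,0,0,0,0,0,0]]' 30;python3 -m creep '[[1,0,0,0,0,0,0],[1,0,0,0,0,0,0],[1,0,0,0,0,0,0],[1,0,0,0,0,0,0]]' 55
python3 - <<'E'
from h import *
from workcell import state
import cv2
f=[grab_frame(n)["frame"][:,:,::-1] for n in("side","wrist")]
cv2.imwrite("pics/m7.png",np.hstack([cv2.resize(f[0][130:310,210:410],(400,360)),cv2.resize(f[1][0:250,200:478],(400,360))]))
E
```

```text
time_s: 11.88
ee_pos: [611.3, -23.4, 125.0]
ee_rot: [180.0, -0.0, 1.6]
force: [1.2, 0.1, -0.4]
gripper_width: 23.9
time_s: 12.38
ee_pos: [611.3, -23.6, 125.0]
ee_rot: [180.0, -0.0, 1.6]
force: [0.4, -0.8, 0.4]
gripper_width: 19.7
```

View pics/m7.png

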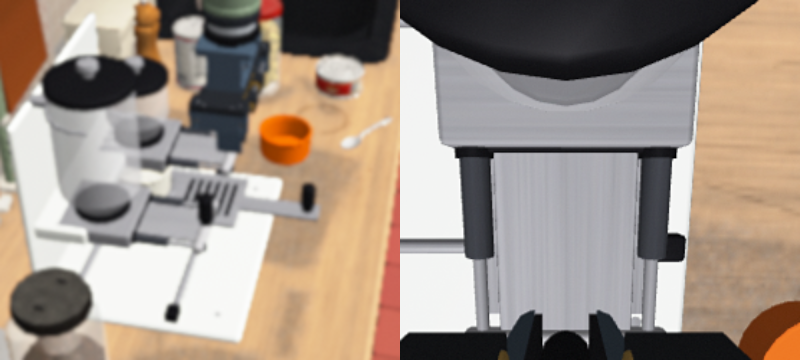

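The knob is gripped at 19.7 mm and the gate is shut. I'll draw it slowly along tool −x.

```bash
python3 -m creep '[[1,-3,0,0,0,0,0],[1,-4,0,0,0,0,0],[1,-5,0,0,0,0,0],[1,-5,0,0,0,0,0],[1,-4,0,0,0,0,0]]' 60
```

```text
time_s: 13.1
ee_pos: [593.0, -24.0, 125.0]
ee_rot: [180.0, -0.4, 1.6]
force: [7.4, -1.5, -4.9]
gripper_width: 19.7
```

```bash
python3 -m creep '[[1,-4,0,0,0,0,0],[1,-3,0,0,0,0,0],[1,-2,0,0,0,0,0],[1,0,0,0,0,0,0],[1,0,0,0,0,0,0]]'
python3 - <<'E'
from h import *
from workcell import state
import cv2
s=state();print(s["ee_pos"],s["force"])
f=[grab_frame(n)["frame"][:,:,::-1] for n in("side","wrist")]
cv2.imwrite("pics/w8.png",f[1])
cv2.imwrite("pics/m8.png",np.hstack([cv2.resize(f[0][130:310,210:410],(400,360)),cv2.resize(f[1][0:250,200:478],(400,360))]))
E
```

```text
time_s: 13.72
ee_pos: [584.3, -24.3, 125.0]
ee_rot: [180.0, -0.4, 1.6]
force: [8.9, -0.9, -4.8]
gripper_width: 19.5
[584.33040131 -24.30606386 125.00985333] [ 8.94261433 -0.93909426 -4.75717256]
```

View pics/m8.png

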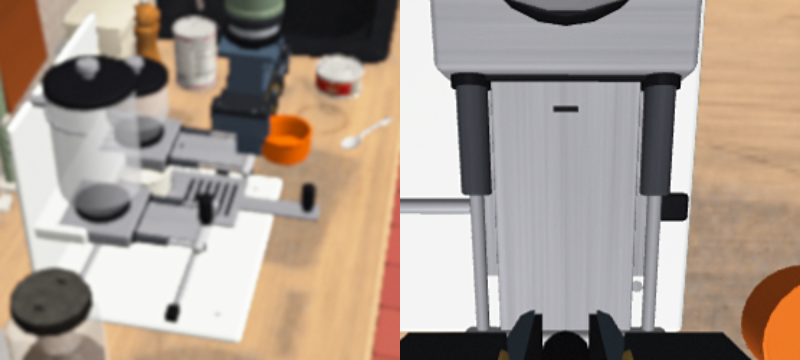

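The wrist view shows a short dash on the plate at montage (566,108), about 12 mm outside the housing. That fits a quarter mark rather than the line across the plate. I'll zoom in on the housing front.

Run:
```python
import cv2
b=cv2.imread("pics/w8.png")[30:110,225:415]; cv2.imwrite("pics/w8c.png",cv2.resize(b,None,fx=4.2,fy=4.2,interpolation=cv2.INTER_CUBIC))
```

```text
(no output)
```

View pics/w8c.png

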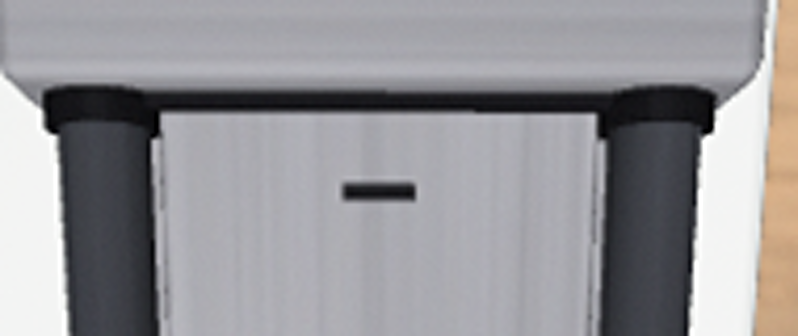

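```bash
python3 -m creep '[[1,-2,0,0,0,0,0],[1,-1,0,0,0,0,0],[1,0,0,0,0,0,0],[1,0,0,0,0,0,0]]'
python3 - <<'E'
from h import *
from workcell import state
import cv2
s=state();print(s["ee_pos"],s["force"])
f=grab_frame("wrist")["frame"][:,:,::-1]
cv2.imwrite("pics/w9.png",f)
cv2.imwrite("pics/w9c.png",cv2.resize(f[20:110,225:415],None,fx=4.2,fy=4.2,interpolation=cv2.INTER_CUBIC))
E
```

```text
time_s: 14.32
ee_pos: [581.7, -24.4, 125.0]
ee_rot: [180.0, -0.4, 1.6]
force: [9.0, -1.6, -5.5]
gripper_width: 19.8
[581.6951956  -24.38393156 125.00691905] [ 8.99136412 -1.61010806 -5.51149892]
```

View pics/w9c.png

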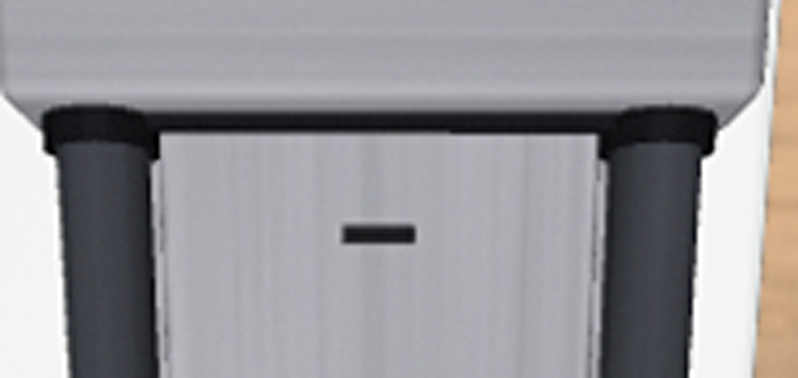

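Run:
```python
from h import *
import cv2
w={k:np.array(v) for k,v in grab_frame("wrist").items()}
C=-w["view"][:3,:3].T@w["view"][:3,3]; print(C)
for n in("w8","w9"):
    g=cv2.imread(f"pics/{n}.png",0).astype(int)
    for c in((305,322),(270,295),(335,360)): print(n,c,[(r,int(g[r,c[0]:c[1]].mean())) for r in range(44,90)])
```

```text
[650.82276151 -22.79867475 297.17965781]
w8 (305, 322) [(44, 170), (45, 176), (46, 179), (47, 175), (48, 161), (49, 147), (50, 138), (51, 97), (52, 39), (53, 24), (54, 25), (55, 15), (56, 74), (57, 161), (58, 172), (59, 170), (60, 169), (61, 169), (62, 169), (63, 169), (64, 170), (65, 169), (66, 169), (67, 169), (68, 169), (69, 170), (70, 170), (71, 170), (72, 174), (73, 124), (74, 58), (75, 40), (76, 38), (77, 91), (78, 163), (79, 171), (80, 169), (81, 169), (82, 169), (83, 169), (84, 170), (85, 169), (86, 169), (87, 170), (88, 169), (89, 170)]
w8 (270, 295) [(44, 171), (45, 177), (46, 180), (47, 175), (48, 161), (49, 148), (50, 138), (51, 91), (52, 36), (53, 25), (54, 25), (55, 15), (56, 74), (57, 163), (58, 173), (59, 171), (60, 171), (61, 171), (62, 171), (63, 171), (64, 171), (65, 171), (66, 171), (67, 171), (68, 171), (69, 171), (70, 171), (71, 171), (72, 171), (73, 171), (74, 171), (75, 172), (76, 171), (77, 172), (78, 172), (79, 172), (80, 172), (81, 172), (82, 172), (83, 172), (84, 172), (85, 172), (86, 172), (87, 172), (88, 173), (89, 173)]
w8 (335, 360) [(44, 168), (45, 17
[... 1323 characters left out ...]
73, 172), (74, 172), (75, 172), (76, 171), (77, 172), (78, 172), (79, 172), (80, 172), (81, 172), (82, 172), (83, 172), (84, 172), (85, 172), (86, 172), (87, 172), (88, 172), (89, 172)]
w9 (335, 360) [(44, 141), (45, 135), (46, 89), (47, 35), (48, 24), (49, 25), (50, 17), (51, 36), (52, 162), (53, 176), (54, 173), (55, 172), (56, 172), (57, 172), (58, 172), (59, 172), (60, 172), (61, 172), (62, 172), (63, 172), (64, 172), (65, 171), (66, 172), (67, 171), (68, 171), (69, 171), (70, 172), (71, 171), (72, 172), (73, 171), (74, 171), (75, 171), (76, 171), (77, 171), (78, 171), (79, 171), (80, 171), (81, 171), (82, 170), (83, 171), (84, 170), (85, 171), (86, 170), (87, 170), (88, 170), (89, 170)]
```

The dash keeps the same wrist pixel (row 75.5) in both frames, so there is no slip in the grip. By tool travel the opening is 29.6 mm at 9.0 N. The line across the plate has not emerged yet. I'll creep a little further and look for it.

```bash
python3 -m creep '[[1,-0.8,0,0,0,0,0],[1,0,0,0,0,0,0],[1,0,0,0,0,0,0]]'
python3 - <<'E'
from h import *
from workcell import state
import cv2
s=state();print(s["ee_pos"],s["force"])
w={k:np.array(v) for k,v in grab_frame("wrist").items()}
f=w["frame"][:,:,::-1]
cv2.imwrite("pics/w10.png",f)
g=cv2.cvtColor(f,cv2.COLOR_BGR2GRAY).astype(int)
for c in((270,295),(335,360)): print([(r,int(g[r,c[0]:c[1]].mean())) for r in range(42,60)])
for z in(107,113,119,125): print(z,atz(w,(313,75.5),z)[0],atz(w,(313,49.3),z)[0], "knob-dash")
cv2.imwrite("pics/w10c.png",cv2.resize(f[20:110,225:415],None,fx=4.2,fy=4.2,interpolation=cv2.INTER_CUBIC))
E
```

```text
time_s: 14.8
ee_pos: [581.1, -24.4, 125.0]
ee_rot: [180.0, -0.5, 1.6]
force: [9.9, -1.4, -5.3]
gripper_width: 19.8
[581.06450706 -24.36395747 125.04076593] [ 9.92617719 -1.40022549 -5.32787067]
[(42, 154), (43, 139), (44, 139), (45, 74), (46, 28), (47, 26), (48, 25), (49, 9), (50, 116), (51, 168), (52, 172), (53, 171), (54, 171), (55, 171), (56, 171), (57, 171), (58, 171), (59, 171)]
[(42, 151), (43, 137), (44, 137), (45, 72), (46, 27), (47, 26), (48, 25), (49, 13), (50, 84), (51, 166), (52, 175), (53, 173), (54, 173), (55, 172), (56, 173), (57, 172), (58, 172), (59, 173)]
107 681.7093231770633 696.2329495616129 knob-dash
113 680.7124683281056 694.7779389576397 knob-dash
119 679.7156134791479 693.3229283536665 knob-dash
125 678.7187586301902 691.8679177496932 knob-dash
```

View pics/w10c.png

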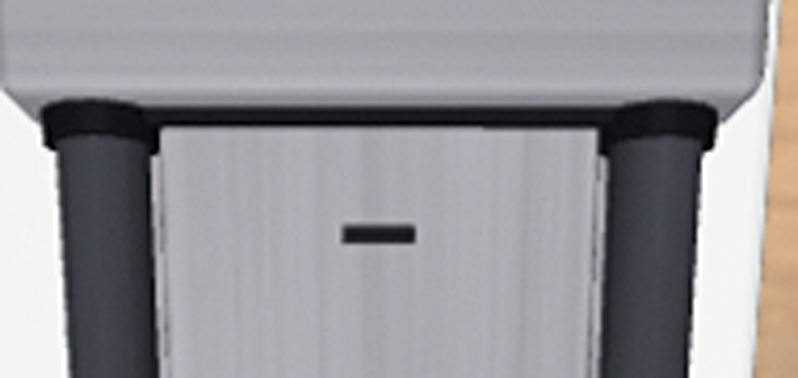

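Travel is now 30.25 mm and the force is 9.9 N. The dash sits about 15 mm outside the housing front, which fits 30 mm. The full line is probably just under the dark lip, so I'll go 1.2 mm further to confirm it, then come back.

```bash
python3 -m creep '[[1,-1.2,0,0,0,0,0],[1,0,0,0,0,0,0],[1,0,0,0,0,0,0]]'
python3 - <<'E'
from h import *
from workcell import state
import cv2
s=state();print(s["ee_pos"],s["force"])
w={k:np.array(v) for k,v in grab_frame("wrist").items()}
f=w["frame"][:,:,::-1]
g=cv2.cvtColor(f,cv2.COLOR_BGR2GRAY).astype(int)
for c in((270,295),(335,360)): print([(r,int(g[r,c[0]:c[1]].mean())) for r in range(40,58)])
cv2.imwrite("pics/w11c.png",cv2.resize(f[20:110,225:415],None,fx=4.2,fy=4.2,interpolation=cv2.INTER_CUBIC))
E
```

```text
time_s: 15.22
ee_pos: [579.9, -24.4, 125.0]
ee_rot: [180.0, -0.5, 1.6]
force: [9.5, -1.5, -6.1]
gripper_width: 20.1
[579.88135093 -24.41977706 125.04129638] [ 9.51108005 -1.45189137 -6.07820814]
[(40, 148), (41, 137), (42, 118), (43, 50), (44, 23), (45, 26), (46, 25), (47, 17), (48, 19), (49, 121), (50, 168), (51, 172), (52, 171), (53, 171), (54, 171), (55, 171), (56, 171), (57, 171)]
[(40, 146), (41, 135), (42, 138), (43, 61), (44, 22), (45, 26), (46, 26), (47, 17), (48, 20), (49, 102), (50, 168), (51, 175), (52, 173), (53, 173), (54, 173), (55, 173), (56, 173), (57, 173)]
```

View pics/w11c.png

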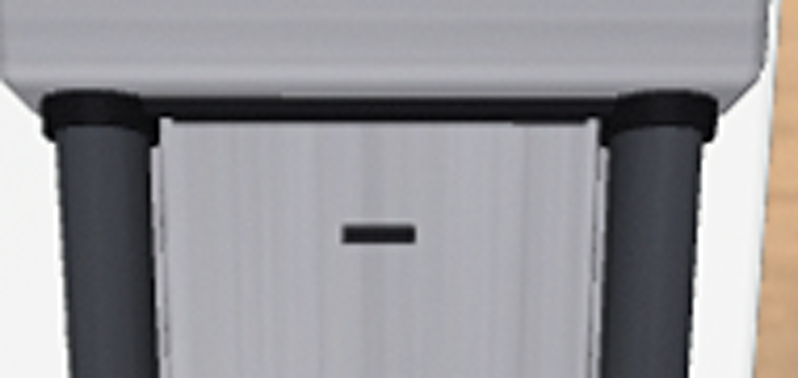

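The strip is now thicker and stops short of the plate's side edges, so the black line's front edge has just come out at the housing face, at about 31 mm travel. That agrees with half open within about 1 mm. I'll ease back 0.8 mm, hold, and check everything.

```bash
python3 -m creep '[[1,0.8,0,0,0,0,0],[1,0,0,0,0,0,0],[1,0,0,0,0,0,0],[1,0,0,0,0,0,0],[1,0,0,0,0,0,0]]' 60
python3 - <<'E'
from h import *
from workcell import state
import cv2
s=state();print(s["time_s"],s["ee_pos"],s["force"],s["gripper_width"],np.abs(s["qvel"]).max())
f=[grab_frame(n)["frame"][:,:,::-1] for n in("side","top")]
cv2.imwrite("pics/m12.png",cv2.resize(f[0][130:310,210:410],None,fx=3.3,fy=3.3,interpolation=cv2.INTER_CUBIC))
cv2.imwrite("pics/t12.png",f[1])
E
```

```text
time_s: 15.9
ee_pos: [580.5, -24.4, 125.0]
ee_rot: [180.0, -0.4, 1.6]
force: [8.6, -1.1, -5.6]
gripper_width: 19.7
15.9 [580.53661129 -24.38383075 125.02371548] [ 8.63855681 -1.05142266 -5.62810977] 19.734232602532384 0.0937424025848558
```

View pics/m12.png

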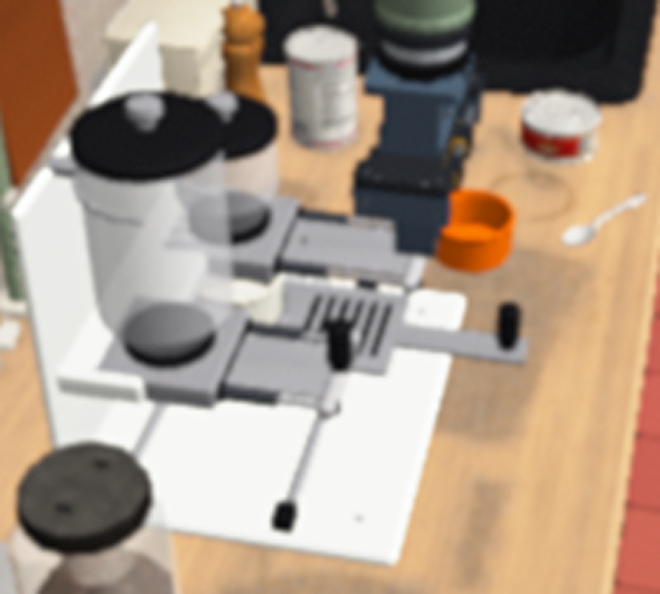

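View pics/t12.png

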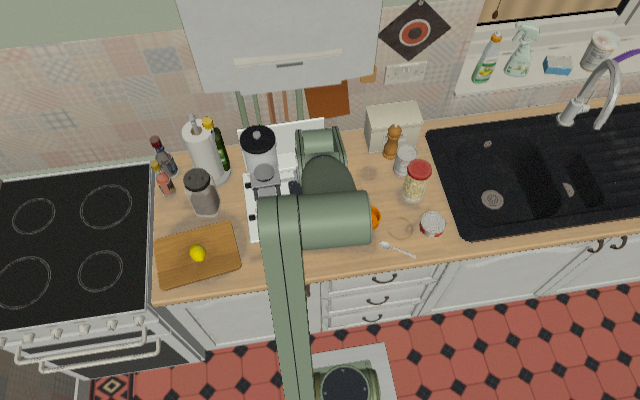

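All is steady. The tray knob is still at crop (508,325), unchanged since the release, and the ramekin is upright at (258,300) under the short spout. The tall gate knob at (340,345) has not moved, and the tin, spoon, jars, lemon and orange bowl are where they were. Handing in.

```bash
python3 -c "
from workcell import job_done,state
print(job_done()); s=state(); print(s['time_s'],s['ee_pos'],s['force'],s['gripper_width'])"
```

```text
the job is handed in; nothing more can be done
None
the job is handed in; nothing more can be done
```

The tray is against the stop under the short hopper, and I handed the job in at 15.9 s with the gripper still holding that hopper's gate at half open.

- **Tray:** I gripped its knob and slid it 160.2 mm. At the stop, the force rose from 13 to 21 N with no further motion. The tray knob had not moved in the last side view.
- **Gate:** I then gripped the short hopper's knob at 60 N and drew it slowly. Tool travel at the end was about 30.8 mm, against 30 mm for half, and the spring force was 8.6–9.5 N, against 9 N expected. The dash on the plate showed no slip in the grip. The furthest the gate went was 31.4 mm, briefly, to find the line.
- **Surroundings:** In the last views the ramekin was upright under the short spout and the tall gate was shut. The things standing around were in place, as was the orange bowl as far as it could be seen past the arm.

**Checks that disagreed:**
- **Black line:** its front edge only showed at about 31 mm of travel, so the half-open setting is good to about 1 mm.
- **Dash:** I took it for a quarter-open mark, but that is my own inference.
- **Extra move:** after opening on the tray knob I made one needless 15 mm dip. The pictures and force readings showed it touched nothing.

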